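# Index the swing arm one hole toward the black-lidded jar

## Task

The aluminium swing arm that carries the small parts dish is locked by a spring index pin with an orange pull ring. Hook the closed fingertips under the top of the ring (do not pinch or grip it), lift the pin, swing the arm one hole toward the side where the jar with the black lid stands, and let the pin spring fully down into that hole. Go gently, leave both jars where they stand, and finish clear of everything.

Things in the scene. Friction and masses are not known exactly. Their poses are not given: they have to be found in the camera images.
- index_base: blue steel index plate fixed to the bench, 180 x 150 x 12 mm. Origin at bench height on the swing arm's vertical pivot; x runs along the plate's middle, away from the robot (within 0.2 rad), y left, z up. Plate spans x -45..135, y -75..75 mm. Five 10 mm holes 100 mm from the pivot at -0.56, -0.28, 0, 0.28, 0.56 rad from x; the pin starts in the middle one
- swing_arm (a joint): angle of the swing arm about the pivot, rad; 0 along the plate's x, positive toward its +y (anticlockwise from above); starts near 0, stops at -0.62 and 0.62, one hole is 0.28. Aluminium bar 28 mm wide, top 32 mm above the bench; hub at the pivot 48 mm high; pin guide 22 mm wide, 44 mm high, 100 mm from the pivot. With the pin out it turns easily and stays where left
- index_pin (a joint): height of the 8 mm round-tipped index pin, m: 0 fully down in a hole, 0.022 at its upper stop. It stands on the arm 100 mm from the pivot and clears the plate above 0.008. A spring pulls it down, about 4 N when down, 6.5 N at the top. Let go between holes it rides on the plate (0.008) and snaps into a hole by itself
- ring_center (a point): centre of the orange pull ring, rigid on the pin: bar 5 mm thick, 52 mm inside, 62 mm outside. Pin down: 76 mm above the bench, 120 mm from the pivot along the arm. It leans 45 deg, its top farther from the pivot than its foot, so fingers sloping 45 deg down and pointing outward along the arm pass straight through; 35 mm beyond is free. Axes: x outward along the arm, z up
- black_jar_center (a point): jar with the black lid, grey body, 66 mm wide and 58 mm high, loose; point at its centre. It stands beside the base at the plate's +y or -y side and marks the side to swing to
- cream_jar_center (a point): jar with the cream lid, grey body, 60 mm wide and 46 mm high, loose; point at its centre. It stands on the other side of the base
- dish_rim (a point): centre of the rim of the shallow steel parts dish, 58 mm wide, 11 mm high, fixed on the arm's outer end 180 mm from the pivot; rim 40 mm above the bench

How it is judged:
On the way:
1. the pin is lifted out of its hole (value of joint index_pin above 0.0085 m), for 0.1 s.
At the end, for the whole second after the job is handed in: The pin is fully down (within 2 mm) in the next hole on the black-lidded jar's side (arm at 0.28 rad toward that jar, within 0.03 rad) and the arm is at rest (value of joint index_pin below 0.002 m and ((y of black_jar_center in the frame of index_base above 0 m and value of joint swing_arm between 0.25 and 0.31 rad) or (y of black_jar_center in the frame of index_base below 0 m and value of joint swing_arm between -0.31 and -0.25 rad)) and velocity of joint swing_arm between -0.05 and 0.05 rad/s); the robot touches nothing.
It fails at once if a jar is moved more than 15 mm (distance of any of black_jar_center, cream_jar_center from where it was at the start of the episode above 0.015 m).
It fails at once if the ring or pin is pinched or forced: more than 30 N of finger force on it (contact force between the fingers and index_pin above 30 N).
It fails at once if the arm is forced: more than 30 N on it (contact force between the arm and swing_arm above 30 N).
It also fails if it takes over 40 s, if anything falls off the work surface, if the arm or the gripper's body presses on something with over 40 N, if the wrist force passes 120 N, or if a joint passes its speed limit or range.

## Robot

A 6-joint arm with a two-finger parallel gripper is mounted at the origin on the work surface; the furniture and walls round the work are solid. World frame = base frame: x ahead of the robot, y to its left, z up, the work surface at z = 0. Lengths are in m, angles in rad, forces in N, time in s.
With the tool pointing down it reaches from about 0.275 to 1 m from the base axis. Payload 8.4 kg.
Tool frame: the origin (TCP) lies on the mounting face of the last link; the fingertips stand env.tip_extent ahead of it and the grasp point (between the pads) lies 155 mm ahead of it (env.tip_extent is the distance from the TCP to the fingertips, in m); z points along the fingers, y is the line along which they close (so a half turn about z gives the same grasp; the last joint's range is limited). The gripper opens to 85 mm and grips with 20 to 120 N. Pads are 22 mm wide; open, the fingers measure 114 mm over their backs; the gripper's body (76 mm by 85 mm) begins 54 mm behind the grasp point. The pads swing forward as they close: fully open they stand 13 mm farther back than shut.
Start: joints at [1.222, 0.353, 1.633, -0, 1.155, -0.002], TCP at [0.212, 0.588, 0.405] pointing down, gripper open.
Joint ranges: [-2.63, 2.63], [-0.92, 2.1], [0.06, 2.66], [-1.3, 4.44], [0, 2.69], [-3.02, 3.02]. Speed limits (rad/s): [2.22, 2.22, 2.79, 3.14, 3.14, 3.14].

## Interface

Orientations are given as a rotation vector (axis times angle).
In Python, from bench import readout, camera, order, env gives the robot as it stands. The module is installed in compiled form; this text tells all that it offers.
- The arm moves only by the shell command python3 -m handwheel 'ROWS' [FORCE]. ROWS is JSON, a list of rows, each an object of numbers: "ax", "ay", "az": the turn, a rotation vector about the tool's x, y, z in degrees; "dx", "dy", "dz": the shift along the tool's x, y, z in mm; "fingers": the closure, from 0 (fully open) to 1 (shut). In form: [{"ax": .., "ay": .., "az": .., "dx": .., "dy": .., "dz": .., "fingers": ..}, ...]. A call has 1 to 5 rows; each row is the pose to reach, as a shift and turn from the pose commanded when the call began, along the tool's axes at that moment; what a row does not reach only later rows make up. A row lasts 1/12 s, in which the tool goes at most 41.7 mm and 7.16 degrees, less where a joint would pass 70% of its speed; a pose out of reach is approached as far as the arm can. A call with a gripper value outside its range is refused whole. The fingers move at their own pace and stop on an object; FORCE is the grip in N (left out, the last holds). Time passes only in rows, so rows that repeat a pose let the fingers close. It gives the time, the measured TCP pose, the force, the opening and the grip force at its end, in the units of the state.
- readout.observe(): the state, without advancing time (a new reading comes with each control period).
- camera(name): name is "scene" or "top" or "wrist"; returns a dict with "image" (420x560x3 uint8, red, green, blue), "fov_y" (degrees; the focal length in pixels is half the picture's height over the tangent of half this angle, whatever the lens; pixels are square), "cx", "cy" (the principal point, pixels), "rvec" (rotation vector, rad) and "tvec" (3), from world to camera coordinates, as OpenCV has them; the wrist camera has in their place "tool_from_camera" (4x4, takes a point from camera to tool coordinates, whose origin is the TCP and whose axes are the flange's). Camera axes: x right, y down, z forward; pixel columns grow to the right and rows downward; lengths in m; the calibration is good to about 2 mm. A picture is of the moment at which its call begins: read the wrist's pose just before it. There is no depth.
- order.sign_off(): hands the job in; it is judged then, once.
The state is a dict: "time_s": time; "joint_pos": joint angles; "qvel": joint speeds; "joint_torque": joint torques, N m; "eef_pos": TCP position; "orientation": TCP orientation; "ft_force": force on the tool from outside, world axes, zero at the start; "torque": the same for the moment, N m; "grip_width": finger opening in m; "finger_force": force on a finger pad.
Only numpy, scipy, OpenCV 4.12 (cv2) and the standard library are available. Lean on these libraries where they do the work, as an engineer would, in place of code of your own. Each camera call takes 0.05 s, during which the arm holds its last target. There are 200 camera calls.

## Working session

There is one attempt and no reset: what is moved stays moved. The work goes in short steps, Python scripts to look and compute and a shell command to move; the robot and the scene stay as the last step left them, time stands still between calls to the robot, and variables do not carry over. Pictures are saved under pics/ and viewed, at most 10 in all, crops included, and the job is handed in when it is done.

```bash
mkdir -p pics
cat > h.py <<'E'
import numpy as np,cv2
from scipy.spatial.transform import Rotation as R
from bench import readout,camera,order,env
def ray(c,u,v):
    f=c["image"].shape[0]/2/np.tan(np.radians(c["fov_y"])/2)
    d=np.array([(u-c["cx"])/f,(v-c["cy"])/f,1])
    M=R.from_rotvec(np.ravel(c["rvec"])).as_matrix()
    return -M.T@np.ravel(c["tvec"]),M.T@d
def atz(c,u,v,z):
    o,d=ray(c,u,v);return o+d*(z-o[2])/d[2]
def proj(c,p):
    f=c["image"].shape[0]/2/np.tan(np.radians(c["fov_y"])/2)
    M=R.from_rotvec(np.ravel(c["rvec"])).as_matrix()
    q=M@np.array(p)+np.ravel(c["tvec"]);return np.array([c["cx"],c["cy"]])+f*q[:2]/q[2]
E
python3 - <<'E'
from h import *
import pickle
cs={n:camera(n) for n in("scene","top")}
pickle.dump(cs,open("c0.pkl","wb"))
for n,c in cs.items():
    cv2.imwrite(f"pics/{n}0.png",cv2.resize(c["image"][:,:,::-1],(784,588),interpolation=cv2.INTER_CUBIC)); print(n,c["fov_y"],ray(c,280,210))
print(env.tip_extent,readout.observe())
E
```

```text
scene 49.29131379455892 (array([0.18660193, 0.50392861, 0.53268345]), array([ 0.36250884, -0.77421166, -0.51888223]))
top 52.276871025824676 (array([ 0.41445565, -0.13482751,  0.92370463]), array([ 0.07839996,  0.02087688, -0.9967037 ]))
0.1734 {'time_s': 0.1, 'joint_pos': array([ 1.22163831e+00,  3.53587887e-01,  1.63402838e+00, -1.14645958e-05,
        1.15518882e+00, -2.39921024e-03]), 'qvel': array([ 4.66474012e-04,  1.80321641e-05, -1.74131532e-03,  3.15912351e-04,
       -8.06170038e-04, -1.61362831e-03]), 'joint_torque': array([ 1.59541737e-04, -6.06361985e+01, -3.42822897e+01, -2.49984362e-05,
        3.99434750e-03, -4.96746725e-05]), 'eef_pos': array([0.21234149, 0.58761559, 0.40404443]), 'orientation': array([-5.41920570e-01, -3.09429405e+00,  1.87790725e-03]), 'ft_force': array([-0.13425333, -1.00860147, -0.57269835]), 'torque': array([ 0.06073265, -0.01325468,  0.02658921]), 'finger_force': 0.0, 'grip_width': 0.08552071650125663}
```

View pics/top0.png

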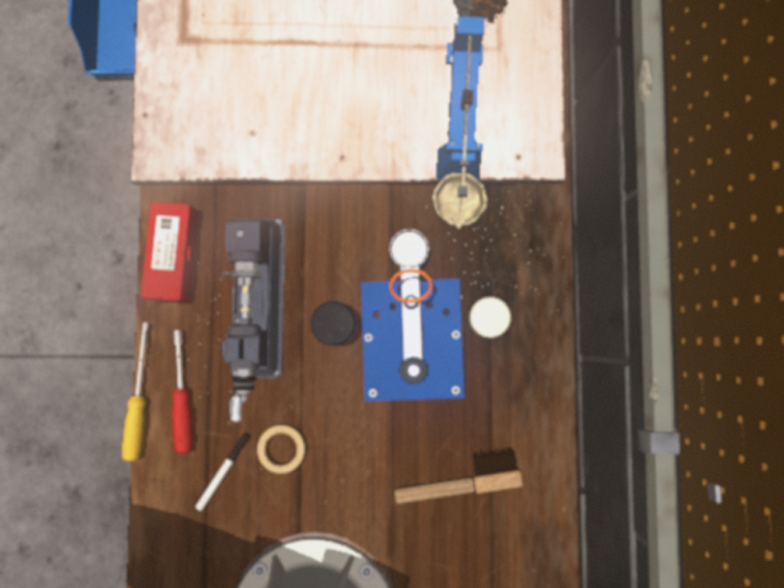

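View pics/scene0.png

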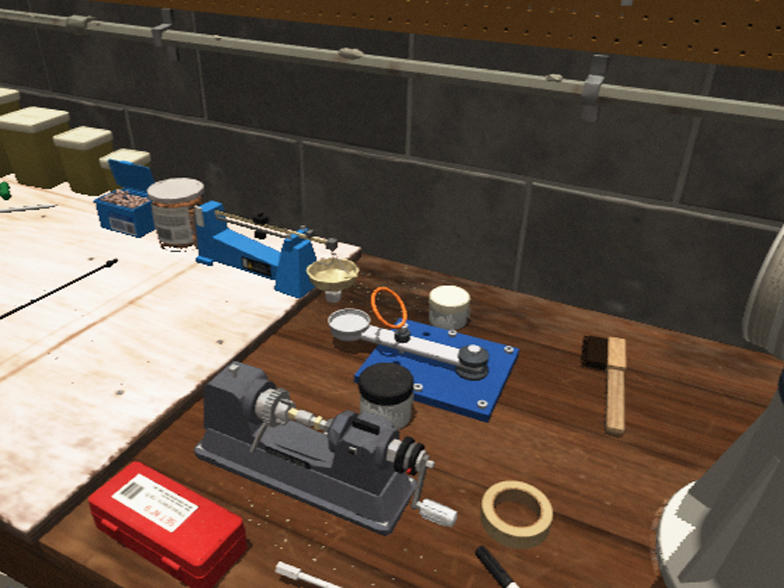

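The black-lidded jar (334,323) is on the left of the plate, +y, so the swing is +0.28. In the top view the hub is at (413,370), the ring at about (411,286) and the dish at (409,248). The area on the robot's side of the arm is open.

Run:
```python
from h import *
import pickle
cs=pickle.load(open("c0.pkl","rb"));c=cs["top"];s=cs["scene"]
P={}
for n,u,v,z in[("hub",413.5,370,.048),("dish",409,247,.04),("ring",411,286,.076),("black",334,323,.058),("cream",490,317,.046),("c1",361,283,.012),("c2",459,279,.012),("c3",464,398,.012),("c4",366,402,.012)]:
    P[n]=atz(c,u/1.4,v/1.4,z);print(n,P[n].round(4))
d=P["dish"]-P["hub"];print(np.hypot(*d[:2]),np.arctan2(d[1],d[0]),np.hypot(*(P["ring"]-P["hub"])[:2]))
for n in("hub","dish","ring"):print(n,"in scene",proj(s,P[n])*1.4)
print(P["c1"]-P["c4"],P["c2"]-P["c1"])
```

```text
hub [ 0.3728 -0.1479  0.048 ]
dish [ 0.5541 -0.1415  0.04  ]
ring [ 0.4925 -0.144   0.076 ]
black [ 0.4404 -0.0328  0.058 ]
cream [ 0.4499 -0.2597  0.046 ]
c1 [ 0.503  -0.0682  0.012 ]
c2 [ 0.5092 -0.218   0.012 ]
c3 [ 0.3295 -0.2243  0.012 ]
c4 [ 0.3229 -0.0769  0.012 ]
0.1815068126048225 0.03554134576333046 0.11985722691186768
hub in scene [474.63919673 348.25627761]
dish in scene [348.69995475 319.63264428]
ring in scene [389.9155312  307.98203704]
[0.1801112  0.00866713 0.        ] [ 0.00615005 -0.14972406  0.        ]
```

```bash
cat >> h.py <<'E'
PIV=np.array([0.3728,-0.1479,0]);A0=0.038
def goal(a,back,lift=0,up=0,pitch=45,off=0):
    """TCP pose, fingertips `back` m short of ring centre on its axis (neg=through), arm angle a from world x, pin lift, up=shift in ring plane toward its top, off=m left"""
    p=np.radians(pitch);r=np.array([np.cos(a),np.sin(a),0]);y=np.array([-r[1],r[0],0]);k=np.array([0,0,1.])
    z=r*np.cos(p)-k*np.sin(p);x=np.cross(y,z)
    n=(r+k)/2**.5
    return PIV+.12*r+k*(.076+lift)+n*up+y*off-z*(env.tip_extent+back),R.from_matrix(np.c_[x,y,z])
def delta(pos,Rm):
    s=readout.observe();R0=R.from_rotvec(s["orientation"])
    print("d mm",(R0.inv().apply(pos-s["eef_pos"])*1000).round(1),"a deg",np.degrees((R0.inv()*Rm).as_rotvec()).round(2))
E
python3 - <<'E'
from h import *
p,r=goal(A0,.06);print(p,r.as_matrix().round(2))
delta(p,r)
delta(np.array([.38,.15,.42]),r)
print(camera("wrist")["tool_from_camera"].round(3))
E
```

```text
[ 0.32779379 -0.14961106  0.24103872] [[-0.71 -0.04  0.71]
 [-0.03  1.    0.03]
 [-0.71  0.   -0.71]]
d mm [-359.1 -653.9  163.8] a deg [ -8.72 -44.44 -20.87]
d mm [-306.4 -354.6  -15.5] a deg [ -8.72 -44.44 -20.87]
[[ 0.001 -0.964 -0.265  0.068]
 [ 1.     0.001  0.     0.   ]
 [-0.    -0.265  0.964  0.031]
 [ 0.     0.     0.     1.   ]]
```

```bash
H="python3 -m handwheel"; $H '[{"dx":-153,"dy":-177,"dz":-8,"ax":-4,"ay":-22,"az":-10,"fingers":1},{"dx":-153,"dy":-177,"dz":-8,"ax":-4,"ay":-22,"az":-10,"fingers":1},{"dx":-153,"dy":-177,"dz":-8,"ax":-4,"ay":-22,"az":-10,"fingers":1},{"dx":-153,"dy":-177,"dz":-8,"ax":-4,"ay":-22,"az":-10,"fingers":1},{"dx":-153,"dy":-177,"dz":-8,"ax":-4,"ay":-22,"az":-10,"fingers":1}]' 20
python3 - <<'E'
from h import *
p,r=goal(A0,.06)
delta(np.array([.38,.15,.42]),r);delta(p,r)
E
```

```text
time_s: 0.57
eef_pos: [0.2865, 0.3915, 0.4113]
orientation: [0.228, 2.739, 0.002]
ft_force: [0.3, -1.1, 0.2]
grip_width: 0.0254
finger_force: 0.0
d mm [-126.9 -223.2   35. ] a deg [ -4.74 -22.3  -10.53]
d mm [ -58.9 -533.1  189.5] a deg [ -4.74 -22.3  -10.53]
```

```bash
H="python3 -m handwheel"; $H '[{"dx":-127,"dy":-223,"dz":35,"ax":-5,"ay":-22,"az":-10.5,"fingers":1},{"dx":-127,"dy":-223,"dz":35,"ax":-5,"ay":-22,"az":-10.5,"fingers":1},{"dx":-127,"dy":-223,"dz":35,"ax":-5,"ay":-22,"az":-10.5,"fingers":1},{"dx":-127,"dy":-223,"dz":35,"ax":-5,"ay":-22,"az":-10.5,"fingers":1},{"dx":-127,"dy":-223,"dz":35,"ax":-5,"ay":-22,"az":-10.5,"fingers":1}]'
python3 - <<'E'
from h import *
p,r=goal(A0,.06)
delta(p,r);delta(p+[0,0,.1],r);print(readout.observe()["joint_pos"])
E
```

```text
time_s: 0.98
eef_pos: [0.3606, 0.1971, 0.4176]
orientation: [-0.046, 2.361, 0.025]
ft_force: [1.0, 0.6, -0.6]
grip_width: 0.0001
finger_force: 0.0
d mm [ 156.5 -345.8   91.4] a deg [ 0.28 -0.28 -0.06]
d mm [  86.1 -345.4   20.4] a deg [ 0.28 -0.28 -0.06]
[ 0.66609926 -0.12927514  2.27922059 -0.96853109  0.52007675 -0.19358495]
```

```bash
H="python3 -m handwheel"; $H '[{"dx":30,"dy":-345,"dz":-36,"fingers":1},{"dx":30,"dy":-345,"dz":-36,"fingers":1},{"dx":30,"dy":-345,"dz":-36,"fingers":1},{"dx":30,"dy":-345,"dz":-36,"fingers":1},{"dx":30,"dy":-345,"dz":-36,"fingers":1}]'
python3 - <<'E'
from h import *
p,r=goal(A0,.06)
delta(p,r);delta(p+[0,0,.18],r);print(readout.observe()["joint_pos"])
E
```

```text
d mm [ 156.5 -345.8   91.4] a deg [ 0.28 -0.28 -0.06]
d mm [  29.8 -345.1  -36.5] a deg [ 0.28 -0.28 -0.06]
[ 0.66609926 -0.12927514  2.27922059 -0.96853109  0.52007675 -0.19358495]$[0]: bad value
```

```bash
H="python3 -m handwheel"; $H '[{"dx":20,"dy":-200,"dz":-20,"fingers":1},{"dx":20,"dy":-200,"dz":-20,"fingers":1},{"dx":20,"dy":-200,"dz":-20,"fingers":1},{"dx":20,"dy":-200,"dz":-20,"fingers":1},{"dx":20,"dy":-200,"dz":-20,"fingers":1}]'
python3 - <<'E'
from h import *
p,r=goal(A0,.06)
delta(p,r);delta(p+[0,0,.18],r);print(readout.observe()["joint_pos"])
E
```

```text
d mm [ 156.5 -345.8   91.4] a deg [ 0.28 -0.28 -0.06]
d mm [  29.8 -345.1  -36.5] a deg [ 0.28 -0.28 -0.06]
[ 0.66609926 -0.12927514  2.27922059 -0.96853109  0.52007675 -0.19358495]$[0]: bad value
```

```bash
H="python3 -m handwheel"; $H '[{"ax":0,"ay":0,"az":0,"dx":20,"dy":-200,"dz":-20,"fingers":1},{"ax":0,"ay":0,"az":0,"dx":20,"dy":-200,"dz":-20,"fingers":1},{"ax":0,"ay":0,"az":0,"dx":20,"dy":-200,"dz":-20,"fingers":1},{"ax":0,"ay":0,"az":0,"dx":20,"dy":-200,"dz":-20,"fingers":1},{"ax":0,"ay":0,"az":0,"dx":20,"dy":-200,"dz":-20,"fingers":1}]'
python3 - <<'E'
from h import *
p,r=goal(A0,.06)
delta(p,r);delta(p+[0,0,.18],r);print(readout.observe()["joint_pos"])
E
```

```text
time_s: 1.4
eef_pos: [0.3464, 0.0556, 0.4158]
orientation: [-0.041, 2.375, 0.028]
ft_force: [-0.1, 0.1, 0.4]
grip_width: -0.0005
finger_force: 0.0
d mm [ 139.  -205.7  106.5] a deg [ 0.32 -1.11 -0.34]
d mm [  14.2 -204.3  -23.2] a deg [ 0.32 -1.11 -0.34]
[ 0.20911249 -0.28933306  2.39091009 -0.38826698  0.30189006 -1.06880385]
```

```bash
H="python3 -m handwheel"; $H '[{"ax":0,"ay":-1,"az":0,"dx":14,"dy":-204,"dz":-23,"fingers":1},{"ax":0,"ay":-1,"az":0,"dx":14,"dy":-204,"dz":-23,"fingers":1},{"ax":0,"ay":-1,"az":0,"dx":14,"dy":-204,"dz":-23,"fingers":1},{"ax":0,"ay":-1,"az":0,"dx":14,"dy":-204,"dz":-23,"fingers":1},{"ax":0,"ay":-1,"az":0,"dx":14,"dy":-204,"dz":-23,"fingers":1}]'
python3 - <<'E'
from h import *
p,r=goal(A0,.06)
delta(p,r);delta(p+[0,0,.18],r);print(readout.observe()["joint_pos"])
E
```

```text
time_s: 1.82
eef_pos: [0.3401, -0.0142, 0.4137]
orientation: [-0.042, 2.381, 0.031]
ft_force: [0.1, 0.6, -0.9]
grip_width: -0.0002
finger_force: 0.0
d mm [ 130.8 -136.5  112. ] a deg [ 0.46 -1.43 -0.35]
d mm [   6.8 -134.8  -18.4] a deg [ 0.46 -1.43 -0.35]
[-0.09588376 -0.31116203  2.40716107  0.33761319  0.30670783 -1.98511251]
```

```bash
H="python3 -m handwheel"; 
$H '[{"ax":0,"ay":0,"az":35,"dx":0,"dy":0,"dz":0,"fingers":1},{"ax":0,"ay":0,"az":35,"dx":0,"dy":0,"dz":0,"fingers":1},{"ax":0,"ay":0,"az":35,"dx":0,"dy":0,"dz":0,"fingers":1},{"ax":0,"ay":0,"az":35,"dx":0,"dy":0,"dz":0,"fingers":1},{"ax":0,"ay":0,"az":35,"dx":0,"dy":0,"dz":0,"fingers":1}]'
python3 - <<'E'
from h import *
print(readout.observe()["joint_pos"])
E
```

```text
time_s: 2.23
eef_pos: [0.3402, -0.0137, 0.4136]
orientation: [0.691, 2.305, 0.321]
ft_force: [-0.7, 0.5, 0.3]
grip_width: 0.0004
finger_force: 0.0
[-0.09329253 -0.3106238   2.40690837  0.33039345  0.30653774 -1.358778  ]
```

```bash
sed -i 's/R.from_matrix(np.c_\[x,y,z\])/R.from_matrix(np.c_[-x,-y,z])/' h.py; H="python3 -m handwheel"; 
$H '[{"ax":0,"ay":0,"az":35,"dx":0,"dy":0,"dz":0,"fingers":1},{"ax":0,"ay":0,"az":35,"dx":0,"dy":0,"dz":0,"fingers":1},{"ax":0,"ay":0,"az":35,"dx":0,"dy":0,"dz":0,"fingers":1},{"ax":0,"ay":0,"az":35,"dx":0,"dy":0,"dz":0,"fingers":1},{"ax":0,"ay":0,"az":35,"dx":0,"dy":0,"dz":0,"fingers":1}]'
$H '[{"ax":0,"ay":0,"az":35,"dx":0,"dy":0,"dz":0,"fingers":1},{"ax":0,"ay":0,"az":35,"dx":0,"dy":0,"dz":0,"fingers":1},{"ax":0,"ay":0,"az":35,"dx":0,"dy":0,"dz":0,"fingers":1},{"ax":0,"ay":0,"az":35,"dx":0,"dy":0,"dz":0,"fingers":1},{"ax":0,"ay":0,"az":35,"dx":0,"dy":0,"dz":0,"fingers":1}]'
$H '[{"ax":0,"ay":0,"az":35,"dx":0,"dy":0,"dz":0,"fingers":1},{"ax":0,"ay":0,"az":35,"dx":0,"dy":0,"dz":0,"fingers":1},{"ax":0,"ay":0,"az":35,"dx":0,"dy":0,"dz":0,"fingers":1},{"ax":0,"ay":0,"az":35,"dx":0,"dy":0,"dz":0,"fingers":1},{"ax":0,"ay":0,"az":35,"dx":0,"dy":0,"dz":0,"fingers":1}]'
python3 - <<'E'
from h import *
p,r=goal(A0,.06)
delta(p,r);delta(p+[0,0,.18],r);print(readout.observe()["joint_pos"])
E
```

```text
time_s: 2.65
eef_pos: [0.3402, -0.0136, 0.4135]
orientation: [1.388, 2.044, 0.594]
ft_force: [0.7, 0.5, -0.6]
grip_width: 0.0001
finger_force: 0.0
time_s: 3.07
eef_pos: [0.3402, -0.0136, 0.4136]
orientation: [2.02, 1.597, 0.837]
ft_force: [0.6, -0.8, -0.5]
grip_width: 0.0002
finger_force: 0.0
time_s: 3.48
eef_pos: [0.3402, -0.0136, 0.4136]
orientation: [2.545, 0.968, 1.034]
ft_force: [1.2, 0.4, -0.3]
grip_width: 0.0002
finger_force: 0.0
d mm [-188.1   22.3  111.9] a deg [-0.95  1.27 39.28]
d mm [-91.6  99.9 -18.6] a deg [-0.95  1.27 39.28]
[-0.0929742  -0.31062434  2.40696398  0.33039726  0.30649021  0.47378068]
```

```bash
H="python3 -m handwheel"; 
$H '[{"ax":-1,"ay":1,"az":39,"dx":-92,"dy":100,"dz":-18,"fingers":1},{"ax":-1,"ay":1,"az":39,"dx":-92,"dy":100,"dz":-18,"fingers":1},{"ax":-1,"ay":1,"az":39,"dx":-92,"dy":100,"dz":-18,"fingers":1},{"ax":-1,"ay":1,"az":39,"dx":-92,"dy":100,"dz":-18,"fingers":1},{"ax":-1,"ay":1,"az":39,"dx":-92,"dy":100,"dz":-18,"fingers":1}]'
python3 - <<'E'
from h import *
p,r=goal(A0,.06)
delta(p,r);delta(p+[0,0,.18],r);print(readout.observe()["joint_pos"])
E
```

```text
time_s: 3.9
eef_pos: [0.3286, -0.1534, 0.4221]
orientation: [2.839, 0.324, 1.158]
ft_force: [-0.0, 0.3, 1.1]
grip_width: -0.0001
finger_force: 0.0
d mm [-123.8  -27.9  129.2] a deg [ 0.02  0.76 10.88]
d mm [-0.5 -4.   0.3] a deg [ 0.02  0.76 10.88]
[-0.64821601 -0.23397073  2.34211946  0.91597695  0.58931896  0.02569958]
```

```bash
H="python3 -m handwheel"; 
$H '[{"ax":0,"ay":1,"az":11,"dx":-30,"dy":-7,"dz":32,"fingers":1},{"ax":0,"ay":1,"az":11,"dx":-60,"dy":-14,"dz":63,"fingers":1},{"ax":0,"ay":1,"az":11,"dx":-75,"dy":-16,"dz":78,"fingers":1},{"ax":0,"ay":1,"az":11,"dx":-75,"dy":-16,"dz":78,"fingers":1},{"ax":0,"ay":1,"az":11,"dx":-75,"dy":-16,"dz":78,"fingers":1}]'
python3 - <<'E'
from h import *
p,r=goal(A0,.06)
delta(p,r);print(readout.observe()["joint_pos"])
c=camera("wrist");cv2.imwrite("pics/w1.png",c["image"][:,:,::-1])
E
```

```text
time_s: 4.32
eef_pos: [0.3266, -0.1482, 0.3085]
orientation: [-2.887, -0.058, -1.188]
ft_force: [-1.6, 1.0, 0.0]
grip_width: 0.0001
finger_force: 0.0
d mm [-46.7   1.8  48.7] a deg [-0.29  0.24 -0.01]
[-0.64290707  0.02309938  2.48604626  1.61311754  0.46411773 -0.57047328]
```

View pics/w1.png

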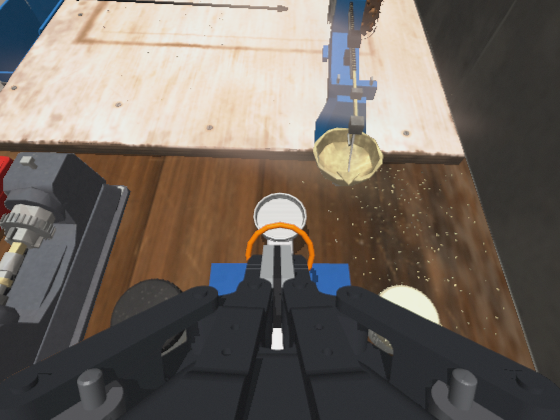

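Wrist view: the ring spans u 247–313, so its centre is at about 280. The closed fingers are centred at about u 279, so lateral alignment is good. I'll descend to the pre-insertion point.

```bash
H="python3 -m handwheel"; 
$H '[{"ax":0,"ay":0,"az":0,"dx":-23,"dy":1,"dz":24,"fingers":1},{"ax":0,"ay":0,"az":0,"dx":-47,"dy":2,"dz":48,"fingers":1},{"ax":0,"ay":0,"az":0,"dx":-47,"dy":2,"dz":48,"fingers":1},{"ax":0,"ay":0,"az":0,"dx":-47,"dy":2,"dz":48,"fingers":1}]'
python3 - <<'E'
from h import *
p,r=goal(A0,.06);delta(p,r)
p,r=goal(A0,-.018);delta(p,r);print(readout.observe()["joint_pos"])
c=camera("wrist");s=camera("scene")
a=c["image"][150:420,130:430];b=s["image"][150:330,200:400]
cv2.imwrite("pics/w2.png",np.hstack([cv2.resize(a,(400,360)),cv2.resize(b,(400,360),interpolation=2)])[:,:,::-1])
E
```

```text
time_s: 4.7
eef_pos: [0.3289, -0.1506, 0.2428]
orientation: [-2.885, -0.062, -1.193]
ft_force: [-0.3, 0.5, -0.4]
grip_width: -0.0003
finger_force: 0.0
d mm [-2.  -1.   0.5] a deg [-0.32  0.08  0.16]
d mm [-1.9 -0.6 78.5] a deg [-0.32  0.08  0.16]
[-0.64611324  0.24590154  2.52824345  2.08238439  0.54314907 -1.10830786]
```

View pics/w2.png

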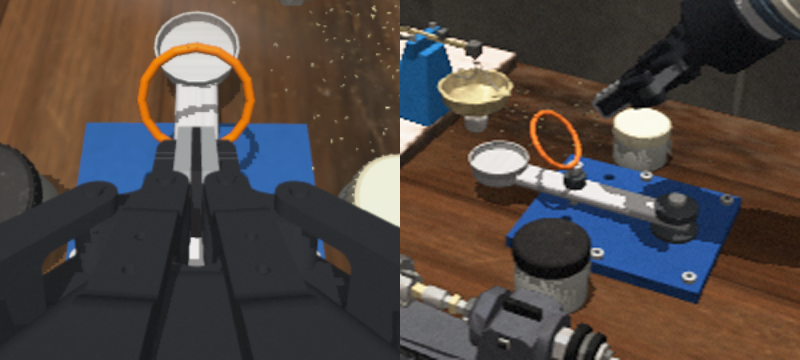

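The fingers (u 197) line up with the ring centre (u 196). The scene view shows the fingertips short of the ring, pointing through it. I'll insert now.

```bash
H="python3 -m handwheel"; 
$H '[{"ax":0,"ay":0,"az":0,"dx":-2,"dy":-1,"dz":20,"fingers":1},{"ax":0,"ay":0,"az":0,"dx":-2,"dy":-1,"dz":40,"fingers":1},{"ax":0,"ay":0,"az":0,"dx":-2,"dy":-1,"dz":55,"fingers":1},{"ax":0,"ay":0,"az":0,"dx":-2,"dy":-1,"dz":68,"fingers":1},{"ax":0,"ay":0,"az":0,"dx":-2,"dy":-1,"dz":79,"fingers":1}]'
python3 - <<'E'
from h import *
p,r=goal(A0,-.018);delta(p,r)
p,r=goal(A0,-.018,up=.012);delta(p,r);o=readout.observe();print(o["joint_pos"])
c=camera("wrist");s=camera("scene")
a=c["image"][150:420,130:430];b=s["image"][150:330,200:400]
cv2.imwrite("pics/w3.png",np.hstack([cv2.resize(a,(400,360)),cv2.resize(b,(400,360),interpolation=2)])[:,:,::-1])
E
```

```text
time_s: 5.22
eef_pos: [0.3854, -0.1472, 0.1895]
orientation: [-2.88, -0.064, -1.205]
ft_force: [0.4, 0.8, -0.6]
grip_width: -0.0001
finger_force: 0.0
d mm [-4.3  0.2  0.7] a deg [-0.34 -0.4   0.21]
d mm [7.7 0.2 0.8] a deg [-0.34 -0.4   0.21]
[-0.52801317  0.45952629  2.45563542  2.40289151  0.61209239 -1.35452028]
```

View pics/w3.png

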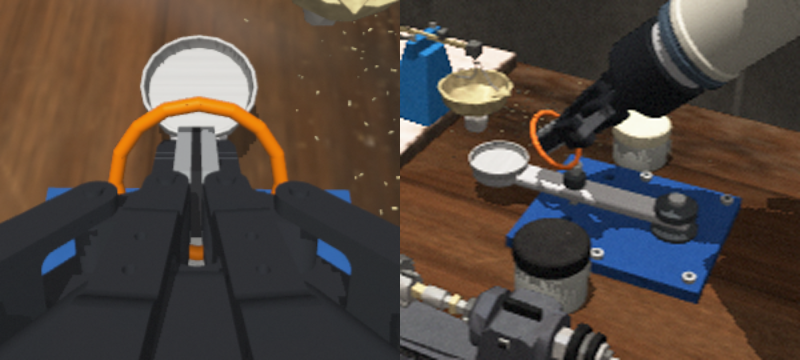

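The fingertips are through the ring, with the ring's top over the upper finger face at about (195,103) in the left panel and nothing touched. I'll hook and lift vertically.

```bash
H="python3 -m handwheel"; 
$H '[{"ax":0,"ay":0,"az":0,"dx":2,"dy":0,"dz":1,"fingers":1},{"ax":0,"ay":0,"az":0,"dx":4,"dy":0,"dz":1,"fingers":1},{"ax":0,"ay":0,"az":0,"dx":6,"dy":0,"dz":1,"fingers":1},{"ax":0,"ay":0,"az":0,"dx":7.5,"dy":0,"dz":1,"fingers":1},{"ax":0,"ay":0,"az":0,"dx":8.5,"dy":0,"dz":0,"fingers":1}]'
$H '[{"ax":0,"ay":0,"az":0,"dx":1,"dy":0,"dz":-1,"fingers":1},{"ax":0,"ay":0,"az":0,"dx":2,"dy":0,"dz":-2,"fingers":1},{"ax":0,"ay":0,"az":0,"dx":3,"dy":0,"dz":-3,"fingers":1},{"ax":0,"ay":0,"az":0,"dx":4,"dy":0,"dz":-4,"fingers":1},{"ax":0,"ay":0,"az":0,"dx":5,"dy":0,"dz":-5,"fingers":1}]'
python3 - <<'E'
from h import *
p,r=goal(A0,-.018,lift=.015,up=.0106);delta(p,r)
E
```

```text
time_s: 5.73
eef_pos: [0.3895, -0.1471, 0.1941]
orientation: [-2.885, -0.062, -1.199]
ft_force: [0.6, -0.5, -0.8]
grip_width: 0.0004
finger_force: 0.0
time_s: 6.15
eef_pos: [0.3892, -0.147, 0.2005]
orientation: [-2.886, -0.062, -1.197]
ft_force: [-0.1, -0.8, -1.1]
grip_width: -0.0001
finger_force: 0.9
d mm [ 6.4  0.3 -4.7] a deg [-0.23 -0.06  0.18]
```

```bash
H="python3 -m handwheel"; 
$H '[{"ax":0,"ay":0,"az":0,"dx":1.5,"dy":0,"dz":-1,"fingers":1},{"ax":0,"ay":0,"az":0,"dx":3,"dy":0,"dz":-2,"fingers":1},{"ax":0,"ay":0,"az":0,"dx":4.5,"dy":0,"dz":-3,"fingers":1},{"ax":0,"ay":0,"az":0,"dx":6,"dy":0,"dz":-4.5,"fingers":1},{"ax":0,"ay":0,"az":0,"dx":6.5,"dy":0,"dz":-5,"fingers":1}]'
python3 - <<'E'
from h import *
p,r=goal(A0,-.018,lift=.015,up=.0106);delta(p,r)
c=camera("wrist");s=camera("scene")
a=c["image"][150:420,130:430];b=s["image"][170:305,230:380]
cv2.imwrite("pics/w4.png",np.hstack([cv2.resize(a,(400,360)),cv2.resize(b,(400,360),interpolation=2)])[:,:,::-1])
E
```

```text
time_s: 6.57
eef_pos: [0.3896, -0.1467, 0.2084]
orientation: [-2.886, -0.062, -1.194]
ft_force: [-4.6, -0.1, -4.6]
grip_width: 0.0002
finger_force: 3.6
d mm [0.5 0.6 0.5] a deg [-0.24  0.04  0.18]
```

View pics/w4.png

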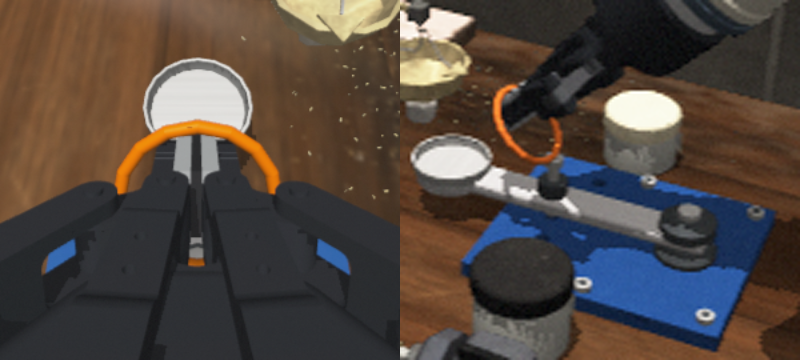

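The pin is visibly rising: the ring has moved up off the guide and the shank shows at (553,165) in the right panel. I'll lift a few mm more and measure the height from the ring's shift in the scene image.

```bash
H="python3 -m handwheel"; 
$H '[{"ax":0,"ay":0,"az":0,"dx":1.2,"dy":0,"dz":-1,"fingers":1},{"ax":0,"ay":0,"az":0,"dx":2.2,"dy":0,"dz":-2,"fingers":1},{"ax":0,"ay":0,"az":0,"dx":3.5,"dy":0,"dz":-3,"fingers":1},{"ax":0,"ay":0,"az":0,"dx":3.5,"dy":0,"dz":-3,"fingers":1}]'
cat >> h.py <<'E'
def orange(im):
    h=cv2.cvtColor(im,cv2.COLOR_RGB2HSV);return (h[...,0]>4)&(h[...,0]<14)&(h[...,1]>190)&(h[...,2]>120)
E
python3 - <<'E'
from h import *
import pickle
s0=pickle.load(open("c0.pkl","rb"))["scene"];s=camera("scene")
def ext(im):
    m=orange(im);m[:170]=0;m[270:]=0;m[:,:240]=0;m[:,320:]=0
    v,u=np.nonzero(m);return u.min(),u.max(),v.min(),v.max(),m.sum()
print(ext(s0["image"]),ext(s["image"]))
q=PIV+np.array([.12,.0045,.076]);print(proj(s,q),proj(s,q+[0,0,.01]))
p,r=goal(A0,-.018,lift=.019,up=.0106);delta(p,r)
# swing goal in the tool frame
for a in(.07,.14,.21,.28):
    p,r=goal(A0+a,-.018,lift=.019,up=.0106);delta(p,r)
E
```

```text
time_s: 7.0
eef_pos: [0.3898, -0.1467, 0.2129]
orientation: [-2.887, -0.062, -1.194]
ft_force: [-4.7, -1.1, -4.9]
grip_width: -0.0002
finger_force: 4.0
(np.int64(265), np.int64(290), np.int64(205), np.int64(233), np.int64(155)) (np.int64(265), np.int64(290), np.int64(200), np.int64(228), np.int64(126))
[278.23777018 220.11603982] [278.34079511 215.54368558]
d mm [0.2 0.6 0.7] a deg [-0.23  0.07  0.17]
d mm [ 0.1 -0.6  0.7] a deg [ 2.6   0.07 -2.67]
d mm [ 0.1 -1.8  0.6] a deg [ 5.44  0.07 -5.5 ]
d mm [-0.1 -3.1  0.5] a deg [ 8.27  0.07 -8.34]
d mm [-0.3 -4.3  0.3] a deg [ 11.11   0.07 -11.18]
```

The ring has shifted 5 px, which is about 11 mm of lift, so the pin is clear. I'll lift 3 mm more, then swing in small steps.

```bash
H="python3 -m handwheel"; 
$H '[{"ax":0,"ay":0,"az":0,"dx":1,"dy":0,"dz":-1,"fingers":1},{"ax":0,"ay":0,"az":0,"dx":2,"dy":0,"dz":-2,"fingers":1},{"ax":0,"ay":0,"az":0,"dx":2,"dy":0,"dz":-2,"fingers":1}]'
$H '[{"ax":0.5,"ay":0,"az":-0.5,"dx":0,"dy":-0.2,"dz":0,"fingers":1},{"ax":1.3,"ay":0,"az":-1.3,"dx":0,"dy":-0.5,"dz":0,"fingers":1},{"ax":2.2,"ay":0,"az":-2.2,"dx":0,"dy":-0.9,"dz":0,"fingers":1},{"ax":3.1,"ay":0,"az":-3.1,"dx":0,"dy":-1.3,"dz":0,"fingers":1},{"ax":4,"ay":0,"az":-4,"dx":0,"dy":-1.7,"dz":0,"fingers":1}]'
python3 - <<'E'
from h import *
for a in(.07,.14,.21,.28):
    p,r=goal(A0+a,-.018,lift=.022,up=.0106);delta(p,r)
E
```

```text
time_s: 7.3
eef_pos: [0.3897, -0.1466, 0.2156]
orientation: [-2.887, -0.062, -1.194]
ft_force: [-5.7, 0.1, -5.8]
grip_width: -0.0001
finger_force: 4.1
time_s: 7.72
eef_pos: [0.3896, -0.145, 0.2155]
orientation: [-2.846, -0.203, -1.176]
ft_force: [-6.4, -1.0, -4.9]
grip_width: 0.0003
finger_force: 4.3
d mm [0.3 1.1 0.4] a deg [-1.44  0.08  1.38]
d mm [ 0.3 -0.1  0.4] a deg [ 1.4   0.08 -1.46]
d mm [ 0.2 -1.3  0.4] a deg [ 4.23  0.08 -4.3 ]
d mm [ 0.1 -2.6  0.2] a deg [ 7.06  0.08 -7.13]
```

```bash
H="python3 -m handwheel"; 
$H '[{"ax":1,"ay":0,"az":-1,"dx":0,"dy":-0.4,"dz":0,"fingers":1},{"ax":2,"ay":0,"az":-2,"dx":0,"dy":-0.8,"dz":0,"fingers":1},{"ax":3,"ay":0,"az":-3,"dx":0,"dy":-1.2,"dz":0,"fingers":1},{"ax":4,"ay":0,"az":-4,"dx":0,"dy":-1.5,"dz":0,"fingers":1},{"ax":5,"ay":0,"az":-5,"dx":0,"dy":-1.9,"dz":0,"fingers":1}]'
$H '[{"ax":0.8,"ay":0,"az":-0.8,"dx":0,"dy":-0.3,"dz":0,"fingers":1},{"ax":1.5,"ay":0,"az":-1.5,"dx":0,"dy":-0.5,"dz":0,"fingers":1},{"ax":2,"ay":0,"az":-2,"dx":0,"dy":-0.7,"dz":0,"fingers":1},{"ax":2,"ay":0,"az":-2,"dx":0,"dy":-0.7,"dz":0,"fingers":1},{"ax":2,"ay":0,"az":-2,"dx":0,"dy":-0.7,"dz":0,"fingers":1}]'
python3 - <<'E'
from h import *
p,r=goal(A0+.28,-.018,lift=.022,up=.0106);delta(p,r)
p,r=goal(A0+.28,-.018,up=.0);delta(p,r)
t=camera("top");s=camera("scene")
for a in(.25,.28,.31):print(a,proj(t,PIV+[.18*np.cos(A0+a),.18*np.sin(A0+a),.04]))
a=t["image"][150:300,220:370];b=s["image"][170:305,230:380]
cv2.imwrite("pics/w5.png",np.hstack([cv2.resize(a,(400,400),interpolation=2),cv2.resize(b,(400,400),interpolation=2)])[:,:,::-1])
E
```

```text
time_s: 8.13
eef_pos: [0.3894, -0.1432, 0.2155]
orientation: [-2.788, -0.373, -1.152]
ft_force: [-6.8, -2.4, -5.8]
grip_width: -0.0002
finger_force: 4.6
time_s: 8.55
eef_pos: [0.3892, -0.1425, 0.2155]
orientation: [-2.763, -0.438, -1.142]
ft_force: [-7.1, -2.9, -4.6]
grip_width: 0.0002
finger_force: 4.7
d mm [ 0.2 -0.   0.3] a deg [ 0.12  0.08 -0.16]
d mm [-25.9  -0.   15.9] a deg [ 0.12  0.08 -0.16]
0.25 [270.68807958 180.61656844]
0.28 [268.2139097  181.38547366]
0.31 [265.76357731 182.22760859]
```

View pics/w5.png

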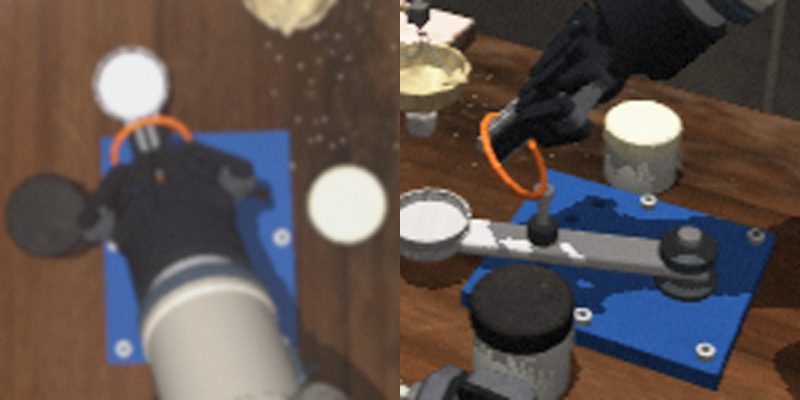

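The dish centre (131,83 in the left panel, or full-image 269.1, 181.1) gives an arm angle of about 0.27 rad. The pin is still raised. I'll nudge 0.01 rad and lower.

```bash
H="python3 -m handwheel"; 
$H '[{"ax":0.5,"ay":0,"az":-0.5,"dx":0,"dy":-0.2,"dz":0,"fingers":1},{"ax":0.5,"ay":0,"az":-0.5,"dx":-2,"dy":-0.2,"dz":2,"fingers":1},{"ax":0.5,"ay":0,"az":-0.5,"dx":-4,"dy":-0.2,"dz":4,"fingers":1},{"ax":0.5,"ay":0,"az":-0.5,"dx":-6,"dy":-0.2,"dz":6,"fingers":1},{"ax":0.5,"ay":0,"az":-0.5,"dx":-8,"dy":-0.2,"dz":8,"fingers":1}]'
$H '[{"ax":0,"ay":0,"az":0,"dx":-2,"dy":0,"dz":2,"fingers":1},{"ax":0,"ay":0,"az":0,"dx":-4,"dy":0,"dz":4,"fingers":1},{"ax":0,"ay":0,"az":0,"dx":-6,"dy":0,"dz":6,"fingers":1},{"ax":0,"ay":0,"az":0,"dx":-8,"dy":0,"dz":8,"fingers":1},{"ax":0,"ay":0,"az":0,"dx":-11,"dy":0,"dz":8,"fingers":1}]'
python3 - <<'E'
from h import *
import pickle
p,r=goal(A0+.28,-.018);delta(p,r)
t=camera("top");s=camera("scene")
for z in(0,.008,.014):print(z,proj(s,PIV+[.12*np.cos(A0+.28),.12*np.sin(A0+.28),.076+z]))
m=orange(s["image"]);m[:170]=0;m[270:]=0;m[:,:240]=0;m[:,320:]=0
v,u=np.nonzero(m);print(u.min(),u.max(),v.min(),v.max())
a=t["image"][150:300,220:370];b=s["image"][170:305,230:380]
cv2.imwrite("pics/w6.png",np.hstack([cv2.resize(a,(400,400),interpolation=2),cv2.resize(b,(400,400),interpolation=2)])[:,:,::-1])
E
```

```text
time_s: 9.07
eef_pos: [0.3892, -0.1424, 0.2041]
orientation: [-2.756, -0.454, -1.14]
ft_force: [-8.5, -3.8, -3.3]
grip_width: -0.0002
finger_force: 4.5
time_s: 9.48
eef_pos: [0.3889, -0.1434, 0.1915]
orientation: [-2.753, -0.455, -1.146]
ft_force: [-0.1, -0.2, 0.1]
grip_width: -0.0002
finger_force: 0.0
d mm [-8.6 -0.8 -0.7] a deg [-0.34 -0.19  0.42]
0 [273.18389001 229.71883497]
0.008 [273.24317588 225.99102942]
0.014 [273.28803928 223.17008745]
260 283 215 243
```

View pics/w6.png

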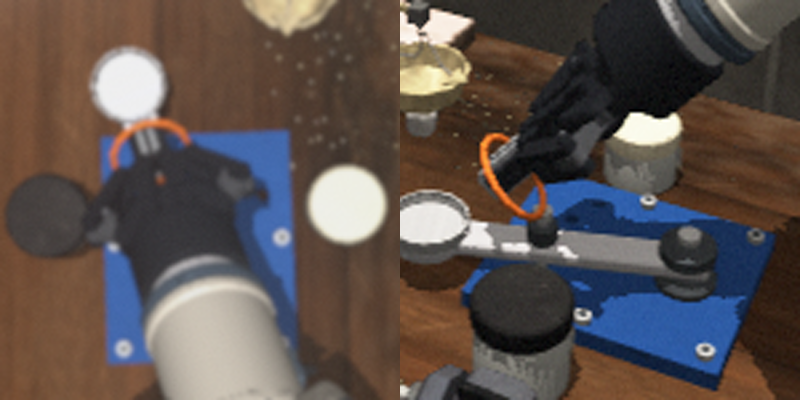

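The ring midpoint is at v 229. Pin fully down predicts 228.6 and riding on the plate about 225, so the pin has dropped into the hole. The finger force is 0. I'll centre in the ring and back out along the fingers.

```bash
H="python3 -m handwheel"; 
$H '[{"ax":0,"ay":0,"az":0,"dx":-3,"dy":-1,"dz":0,"fingers":1},{"ax":0,"ay":0,"az":0,"dx":-7,"dy":-1,"dz":0,"fingers":1},{"ax":0,"ay":0,"az":0,"dx":-7,"dy":-1,"dz":0,"fingers":1},{"ax":0,"ay":0,"az":0,"dx":-7,"dy":-1,"dz":-8,"fingers":1},{"ax":0,"ay":0,"az":0,"dx":-7,"dy":-1,"dz":-18,"fingers":1}]'
$H '[{"ax":0,"ay":0,"az":0,"dx":0,"dy":0,"dz":-15,"fingers":1},{"ax":0,"ay":0,"az":0,"dx":0,"dy":0,"dz":-35,"fingers":1},{"ax":0,"ay":0,"az":0,"dx":0,"dy":0,"dz":-55,"fingers":1},{"ax":0,"ay":0,"az":0,"dx":0,"dy":0,"dz":-65,"fingers":1},{"ax":0,"ay":0,"az":0,"dx":0,"dy":0,"dz":-65,"fingers":1}]'
$H '[{"ax":0,"ay":0,"az":0,"dx":20,"dy":0,"dz":-20,"fingers":1},{"ax":0,"ay":0,"az":0,"dx":45,"dy":0,"dz":-45,"fingers":1},{"ax":0,"ay":0,"az":0,"dx":70,"dy":0,"dz":-70,"fingers":1},{"ax":0,"ay":0,"az":0,"dx":70,"dy":0,"dz":-70,"fingers":1},{"ax":0,"ay":0,"az":0,"dx":70,"dy":0,"dz":-70,"fingers":1}]'
python3 - <<'E'
from h import *
t=camera("top");s=camera("scene")
m=orange(s["image"]);m[:170]=0;m[270:]=0;m[:,:240]=0;m[:,320:]=0
v,u=np.nonzero(m);print(u.min(),u.max(),v.min(),v.max())
print(readout.observe()["qvel"].round(3))
a=t["image"][150:300,220:370];b=s["image"][170:305,230:380]
cv2.imwrite("pics/w7.png",np.hstack([cv2.resize(a,(400,400),interpolation=2),cv2.resize(b,(400,400),interpolation=2)])[:,:,::-1])
E
```

```text
time_s: 10.0
eef_pos: [0.3709, -0.1479, 0.1988]
orientation: [-2.754, -0.454, -1.142]
ft_force: [-0.3, 0.8, 0.3]
grip_width: 0.0002
finger_force: 0.0
time_s: 10.42
eef_pos: [0.3267, -0.1631, 0.246]
orientation: [-2.756, -0.454, -1.146]
ft_force: [-0.2, -0.4, 0.2]
grip_width: 0.0002
finger_force: 0.0
time_s: 10.83
eef_pos: [0.3281, -0.163, 0.3457]
orientation: [-2.755, -0.459, -1.15]
ft_force: [-0.5, -0.0, -0.5]
grip_width: -0.0
finger_force: 0.0
260 283 215 243
[-0.003  0.028  0.012 -0.005  0.001  0.008]
```

View pics/w7.png

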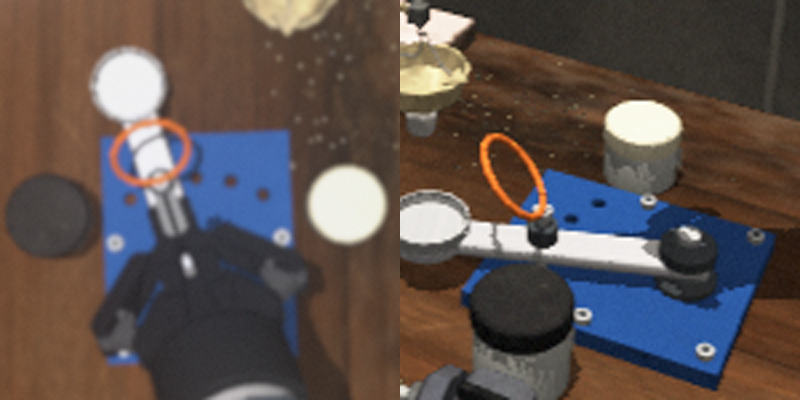

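The picture shows three free holes on the right, at (195,178), (230,182) and (263,195), and one on the left at (130,198). The pin therefore sits in the next hole toward the black jar, the ring is down, both jars are in place and the gripper is clear.

```bash
python3 -c "
from bench import order;print(order.sign_off())"
```

```text
the job is handed in; nothing more can be done
None
```

The job is handed in: the swing arm is one hole toward the black-lidded jar, the pin is down in that hole by the camera images, neither jar was disturbed, and the gripper is clear; no verdict was returned.

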